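# Load the mixing caddy and present the red-banded jar

### The job

The plasterer needs the red-banded mixing jar and its trowel. Take the small pointing trowel out of the wooden tool block and slide its blade fully home into the slot of the blue holder on the revolving caddy; then turn the caddy until the red-banded jar stands at the front, squarely in line with the yellow pointer of the foot. It runs freely, so finish still gripping the black handle in its middle, holding the caddy still there for the jar to be taken. Do not push the mug, the tape measure or the sanding block about.

Things in the scene. Friction and masses are not known exactly. Their poses are not given: they have to be found in the camera images.
- caddy_base: fixed round black foot (radius 100 mm) of the revolving caddy; origin on the bench at the turning axis; its own -x points to the front, where a 26 mm wide yellow pointer sticks out under the turntable to 175 mm from the axis (top 9 mm above the bench)
- carousel (a joint): turn of the grey round turntable (radius 129 mm, top 22 mm above the bench) on the foot in rad, counter-clockwise seen from above; 0 or any whole turn (2 pi) = red-banded jar squarely at the front; no notches, turns freely either way (about 0.03 N m of friction) and stays where it is left
- red_jar (a point): centre of the top of the red-banded jar (red band round the glass, red disc on the lid), 80 mm from the axis, 118 mm above the bench. Going counter-clockwise seen from above by quarter turns follow the blue slot holder and two equal jars without red; all yellow-lidded, 78 mm across, fixed tight in rubber cups on the turntable
- front_mark (a point): the yellow pointer's tip region, 160 mm in front of the turning axis on the foot, 9 mm above the bench
- handle: black bar grip on top of the hub column in the middle of the turntable, turns with it: 70 mm long along its own y (which points along the line from the blue holder through the axis), 16 mm wide along its x, 20 mm high; origin at its centre, on the turning axis, 152 mm above the bench; below it the post is only 11 mm thick; pinch it across its width from above; it clears the jar tops by 24 mm
- slot_mouth (a point): centre of the slot's mouth on top of the blue holder (36 x 60 mm, top 102 mm above the bench), 80 mm from the turning axis; slot 6 mm wide along this frame's x (tangential), 37 mm long along its y (radial), 72 mm deep along -z, with a 4 mm chamfer at the mouth; turns with the turntable
- tool_block: fixed beech block on the bench, 66 x 150 x 80 mm (x, y, z), origin at the centre of its underside; in its top, 40 mm towards its own -y, the slot where the trowel stands (37 mm along x, 7 mm along y, floor 10 mm above the bench); 45 mm towards +y a cold chisel stands fixed in a hole, its top 168 mm above the bench
- trowel: small pointing trowel, 32 x 135 x 17 mm, about 0.12 kg, starts standing blade down in the tool block, leaning up to 4 degrees. Own axes: y along it to the blade's end (down at the start), x across the blade, z across its thickness. Blade 32 mm wide, 3 mm thick (z 0 to 3), y -21 to 68 mm; round wooden handle 16 to 17 mm thick, y -68 to -32 mm, centred at z = 8.5 mm
- blade_tip (a point): middle of the blade's end edge, at (0, 68, 1.5) mm in the trowel's frame, same axes as the trowel
- grip (a point): middle of the trowel's wooden handle, at (0, -50, 8.5) mm in the trowel's frame: 118 mm above the blade's end, 7 mm to the side of the blade's middle plane; pinch across z
- mug: striped mug, 86 x 115 x 95 mm, bystander; origin at its underside
- tape_measure: yellow tape measure, 40 x 78 x 62 mm, bystander; origin at its underside
- sanding_block: red-brown sanding block, 60 x 110 x 32 mm, bystander; origin at its underside

How it is judged:
On the way, in this order (a step that is already met when the one before it is completed fails the run):
1. the trowel's blade is fully home in the slot of the blue holder (z of blade_tip in the frame of slot_mouth below -0.062 m and horizontal distance between blade_tip and slot_mouth below 0.012 m and angle between the y axis of trowel and the z axis of slot_mouth, either way round below 0.12 rad), for 0.2 s.
2. the red-banded jar stands squarely at the front pointer, with the gripper on the handle (y of red_jar in the frame of caddy_base between -0.01 and 0.01 m and x of red_jar in the frame of caddy_base below -0.05 m and contact force between the fingers and handle above 2 N), for 0.2 s.
At the end, for the whole second after the job is handed in: Blade at least 62 mm deep in the blue holder's slot, upright within 0.12 rad, untouched by the robot; red-banded jar within 10 mm (7 degrees) of the foot's front line; turntable still (under 0.05 rad/s) with the fingers gripping its handle with over 2 N through the last second (all of step 1 and all of step 2 and velocity of joint carousel between -0.05 and 0.05 rad/s and contact force between the arm and trowel below 0.2 N); the arm keeps its last pose, push and grip.
It fails at once if the mug, the tape measure or the sanding block was moved more than 20 mm (distance of any of mug, tape_measure, sanding_block from where it was at the start of the episode above 0.02 m).
It also fails if it takes over 72 s, if anything falls off the work surface, if the arm or the gripper's body presses on something with over 40 N, if the wrist force passes 120 N, or if a joint passes its speed limit or range.

### The arm

A 6-joint arm with a two-finger parallel gripper is mounted at the origin on a cart in front of the work surface, level with it; the furniture and walls round the work are solid. World frame = base frame: x ahead of the robot, y to its left, z up, the work surface at z = 0. Lengths are in m, angles in rad, forces in N, time in s.
With the tool pointing down it reaches from about 0.4 to 0.925 m from the base axis. Payload 12.5 kg.
Tool frame: the origin (TCP) lies midway between the tips of the shut fingers; the grasp point (between the pads) lies 19 mm behind it; z points along the fingers, y is the line along which they close (so a half turn about z gives the same grasp; the last joint's range is limited). The gripper opens to 95 mm and grips with 3 to 60 N. Pads are 20 mm wide; open, the fingers measure 119 mm over their backs; the gripper's body (75 mm by 180 mm) begins 59 mm behind the grasp point.
Start: joints at [-1.294, 0.491, 1.559, -0, 1.092, -0.106], TCP at [0.233, -0.58, 0.215] pointing down, gripper open.
Joint ranges: [-3.1, 3.1], [-0.84, 2.19], [0.05, 2.79], [-1.13, 4.28], [0.06, 2.93], [-2.69, 2.69]. Speed limits (rad/s): [2.22, 2.22, 2.79, 3.14, 3.14, 3.14].

### API

Orientations are given as a unit quaternion [w, x, y, z].
In Python, from cell import get_obs, read_camera, job_done gives the robot as it stands.
- The arm moves only by the tool creep_tool, called after "Call:" as name(argument=value, ...) on one line, values as JSON. Schema: {"type":"object","properties":{"rows":{"type":"array","items":{"type":"array","prefixItems":[{"type":"array","items":{"type":"number"},"minItems":3,"maxItems":3},{"type":"number"}],"minItems":2,"maxItems":2},"minItems":1,"maxItems":20},"jaw":{"type":"number"},"squeeze":{"type":"number"},"only":{"type":"string"},"quiet":{"type":"boolean"},"lines":{"type":"string"}},"required":["rows"],"additionalProperties":false}. rows is a list of rows, 1 to 20 of them, each written [[dx, dy, dz], turn]: dx, dy, dz in mm, then a turn about the tool's z in rad; each row is the pose to reach, as a shift and turn from the pose commanded when the call began, along the tool's axes at that moment; what a row does not reach only later rows make up. A row lasts 1/8 s, in which the tool goes at most 0.0625 m and 0.188 rad, less where a joint would pass 70% of its speed; a pose out of reach is approached as far as the arm can. jaw is the opening from 0.0 (shut) to 1.0 (fully open), set as the call begins (left out keeps the last). The fingers move at their own pace and stop on an object; squeeze is the grip in N (left out, the last holds). Time passes only in rows, so rows that do not move let the fingers close. The tool returns the time, the measured TCP pose, the force, the opening and the grip force at its end. only (a regular expression) keeps the lines of the reply that match it, lines (a string "A,B") keeps lines A to B, and quiet returns only ok. Input that does not fit is refused with a message, and nothing moves.
- get_obs(): the state, without advancing time (a new reading comes with each control period).
- read_camera(name): name is "scene" or "top"; returns a dict with "color" (480x640x3 uint8, red, green, blue), "K" (3x3 intrinsics, pixels), "k1" (the pictures are not rectified: a ray, as slopes to the right and down, at radius r is drawn at 1 + k1 r^2 times it, then the intrinsics apply), "R" (3x3) and "t" (3): a world point X has camera coordinates R X + t. Camera axes: x right, y down, z forward; pixel columns grow to the right and rows downward; lengths in m; the calibration is good to about 2 mm. A picture is of the moment at which its call begins. There is no depth.
- job_done(): hands the job in; it is judged then, once.
The state is a dict: "clock": time; "q": joint angles; "qd": joint speeds; "effort": joint torques, N m; "eef_pos": TCP position; "orientation": TCP orientation; "wrist_force": force on the tool from outside, world axes, zero at the start; "ft_torque": the same for the moment, N m; "gripper_width": opening from 0.0 (shut) to 1.0 (fully open); "grasp_force": force on a finger pad.
Only numpy, scipy, OpenCV 4.12 (cv2) and the standard library are available. Lean on these libraries where they do the work, as an engineer would, in place of code of your own. Each camera call takes 0.05 s, during which the arm holds its last target. There are 200 camera calls.

## Working session

There is one attempt and no reset: what is moved stays moved. The work goes in short steps, Python scripts to look and compute and a tool call to move; the robot and the scene stay as the last step left them, time stands still between calls to the robot, and variables do not carry over. Pictures are saved under pics/ and viewed, at most 10 in all, crops included, and the job is handed in when it is done.

```bash
mkdir -p pics; ls; cat > h.py <<'E'
import numpy as np, cv2
from cell import get_obs, read_camera, job_done
def cam(n):
    c=read_camera(n); return c
def save(c,name): cv2.imwrite('pics/'+name,c['color'][:,:,::-1])
def dist(c): return np.array([c['k1'],0,0,0,0],float)
def proj(c,X):
    X=np.asarray(X,float).reshape(-1,3)
    p,_=cv2.projectPoints(X,cv2.Rodrigues(np.array(c['R']))[0],np.array(c['t'],float),np.array(c['K'],float),dist(c)); return p[:,0]
def ray(c,uv):
    uv=np.asarray(uv,float).reshape(-1,1,2)
    n=cv2.undistortPoints(uv,np.array(c['K'],float),dist(c))[:,0]
    R=np.array(c['R']);o=-R.T@np.array(c['t']);d=np.c_[n,np.ones(len(n))]@R
    return o,d
def atz(c,uv,z):
    o,d=ray(c,uv); return o+d*((z-o[2])/d[:,2])[:,None]
E
python3 - <<'E'
from h import *
for n in('scene','top'):
    c=cam(n);save(c,n+'0.png');print(n,c['K'],c['k1'],-np.array(c['R']).T@c['t'],c['R'])
o=get_obs();print(o)
E
```

```text
pics
scene [[614.34683737   0.         321.17915347]
 [  0.         614.34683737 237.51577893]
 [  0.           0.           1.        ]] -0.21380854554993295 [0.04374591 0.82344212 0.86197029] [[-0.88286209 -0.46900679 -0.02423128]
 [-0.261639    0.53404756 -0.80395164]
 [ 0.38999943 -0.70343858 -0.59420081]]
top [[474.64790787   0.         328.9257081 ]
 [  0.         474.64790787 241.74245936]
 [  0.           0.           1.        ]] -0.11979925418272665 [ 0.47017051 -0.07856803  1.02513825] [[ 0.01756022 -0.99963915  0.02032763]
 [-0.99649728 -0.01916031 -0.08140057]
 [ 0.08176068 -0.01882701 -0.99647415]]
{'clock': 0.1, 'q': array([-1.29361455e+00,  4.91493317e-01,  1.55939717e+00,  7.96997840e-06,
        1.09170916e+00, -1.05594185e-01]), 'qd': array([-0.00163601, -0.00203847, -0.00218007, -0.00137339,  0.00161232,
       -0.0014201 ]), 'effort': array([ 1.87680613e-03, -6.13622975e+01, -2.58607185e+01,  6.94236788e-02,
        4.70173673e-02, -8.46694866e-05]), 'eef_pos': array([ 0.23340091, -0.57954484,  0.21412091]), 'orientation': array([-5.01948918e-04,  9.81741382e-01,  1.90219887e-01, -3.96216049e-05]), 'wrist_force': array([ 0.20577591,  0.65673809, -0.91098019]), 'ft_torque': array([-0.02154295,  0.04544899,  0.03554946]), 'grasp_force': 0.0, 'gripper_width': 1.0012012561621897}
```

View pics/top0.png

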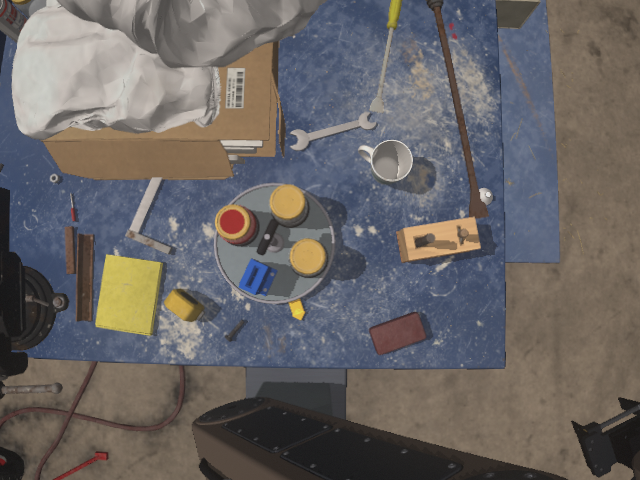

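View pics/scene0.png

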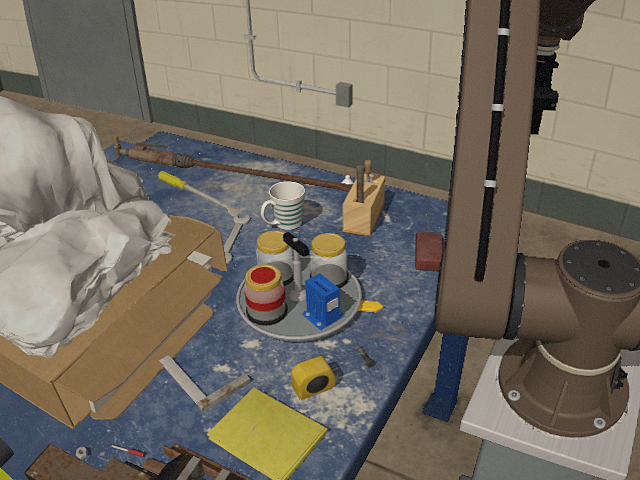

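```bash
cat > crop.py <<'E'
from h import *
s=cam('scene');t=cam('top')
a=cv2.resize(s['color'][150:245,300:420],None,fx=5,fy=5,interpolation=cv2.INTER_CUBIC)
b=cv2.resize(t['color'][205:275,385:495],None,fx=5,fy=5,interpolation=cv2.INTER_CUBIC)
m=np.zeros((475,600+0,3),np.uint8)
cv2.imwrite('pics/blkS.png',a[:,:,::-1]);cv2.imwrite('pics/blkT.png',b[:,:,::-1])
print(atz(t,[[275,243],[299,310]],0.022),atz(t,[[425,240],[463,235]],.14))
E
python3 crop.py
```

```text
[[ 0.547608    0.01669435  0.022     ]
 [ 0.40748826 -0.03720765  0.022     ]] [[ 0.54958824 -0.27673789  0.14      ]
 [ 0.56057557 -0.35024216  0.14      ]]
```

View pics/blkS.png

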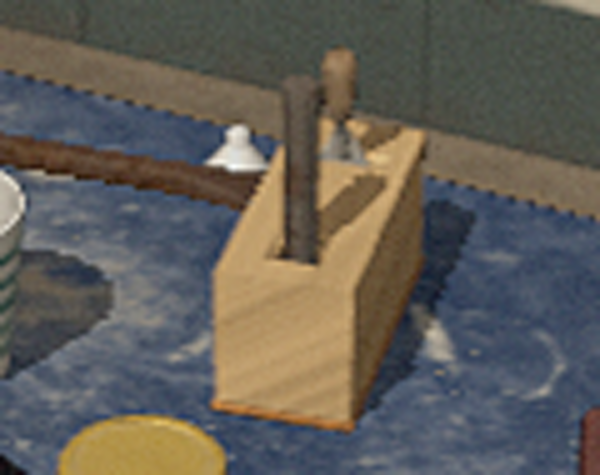

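View pics/blkT.png

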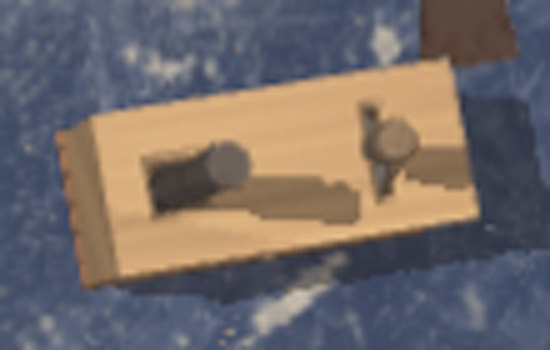

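```bash
cat > fit.py <<'E'
from h import *
s=cam('scene');t=cam('top')
def blob(c,f,box):
    hsv=cv2.cvtColor(c['color'],cv2.COLOR_RGB2HSV).astype(int);m=f(hsv[...,0],hsv[...,1],hsv[...,2]).astype(np.uint8)
    z=np.zeros_like(m);x0,y0,x1,y1=box;z[y0:y1,x0:x1]=m[y0:y1,x0:x1]
    n,l,st,ce=cv2.connectedComponentsWithStats(z);return [(int(st[i][4]),ce[i].round(1)) for i in range(1,n) if st[i][4]>25]
red=lambda h,S,V:((h<6)|(h>174))&(S>150)&(V>90)
blue=lambda h,S,V:(h>105)&(h<125)&(S>190)&(V>110)
yel=lambda h,S,V:(h>15)&(h<30)&(S>110)&(V>110)
for c,b,n in((t,(205,175,345,330),'T'),(s,(225,225,390,345),'S')):
    for f,k in((red,'red'),(blue,'blue'),(yel,'yel')): print(n,k,blob(c,f,b))
# block top corners -> world
cor=np.array([[95,115],[448,58],[478,217],[115,278]])/5.+[385-.4,205-.4]
P=atz(t,cor,.08);print(P.round(4));print('sizes',[np.linalg.norm(P[i]-P[(i+1)%4]).round(4) for i in range(4)])
yb=(P[0]+P[3]-P[1]-P[2]);yaw=np.arctan2(-yb[0],yb[1]);ctr=P.mean(0);print('block',ctr,'yaw',yaw)
R=np.array([[np.cos(yaw),-np.sin(yaw)],[np.sin(yaw),np.cos(yaw)]]);print('slot',ctr[:2]+R@[0,-.04])
sl=np.array([[370,103],[383,198]])/5.+[384.6,204.6];print('slotends',atz(t,sl,.08).round(4))
ht=np.array([395,140])/5.+[384.6,204.6];print('handle top from top cam',atz(t,ht,.146).round(4))
o1,d1=ray(t,ht);o2,d2=ray(s,np.array([340,54])/5.+[299.6,149.6])
A=np.c_[d1[0],-d2[0]];k=np.linalg.lstsq(A,o2-o1,rcond=None)[0];print('tri',o1+k[0]*d1[0],o2+k[1]*d2[0])
e=cv2.resize(t['color'][180:325,200:345],None,fx=4,fy=4,interpolation=cv2.INTER_CUBIC);cv2.imwrite('pics/cad.png',e[:,:,::-1])
E
python3 fit.py
```

```text
T red [(444, array([231.7, 221.4]))]
T blue []
T yel [(942, array([286.9, 201.6])), (439, array([232.8, 222.4])), (978, array([307.2, 256. ])), (223, array([296.7, 308.8]))]
S red [(302, array([262.4, 274.7])), (260, array([263. , 304.8]))]
S blue [(903, array([318.4, 298.8])), (26, array([331.3, 314.2]))]
S yel [(145, array([358.5, 228.4])), (570, array([271.5, 242.4])), (653, array([327.8, 244.6])), (428, array([262.2, 279.4])), (227, array([369.9, 306.1]))]
[[ 0.5792 -0.2465  0.08  ]
 [ 0.6058 -0.3925  0.08  ]
 [ 0.5409 -0.4045  0.08  ]
 [ 0.5136 -0.2549  0.08  ]]
sizes [np.float64(0.1484), np.float64(0.066), np.float64(0.152), np.float64(0.0661)]
block [ 0.55987605 -0.32457348  0.08      ] yaw 0.18017595058032262
slot [ 0.56704416 -0.36392597]
slotends [[ 0.5865 -0.3596  0.08  ]
 [ 0.5479 -0.3648  0.08  ]]
handle top from top cam [[ 0.5645 -0.3496  0.146 ]]
tri [ 0.56512293 -0.35124764  0.1406456 ] [ 0.56278095 -0.3523324   0.14072861]
```

View pics/cad.png

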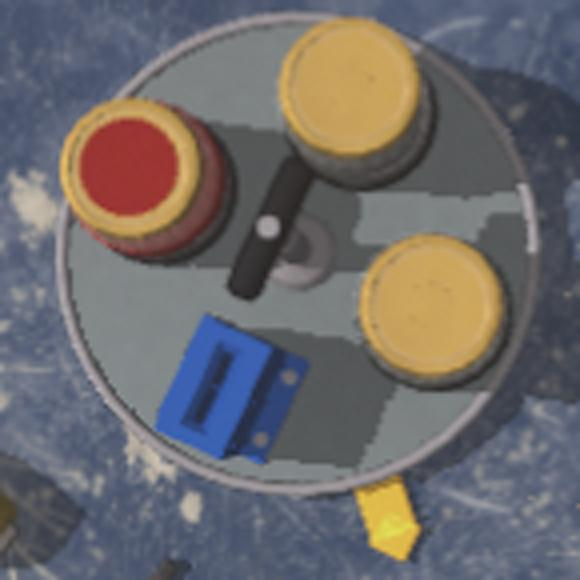

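```bash
cat >> h.py <<'E'
from scipy.optimize import least_squares
from scipy.spatial.transform import Rotation as Ro
def tool():
    o=get_obs();q=o['orientation'];return o,Ro.from_quat([q[1],q[2],q[3],q[0]]).as_matrix()
def go(xyz,yang):
    "tool-axis shift and turn to bring TCP to xyz, tool y along world angle yang (mod pi)"
    o,R=tool();d=R.T@(np.array(xyz)-o['eef_pos']);a=np.arctan2(R[1,1],R[0,1])
    w=(yang-a+np.pi/2)%np.pi-np.pi/2
    print('clock',o['clock'],'tcp',o['eef_pos'].round(4),'yang',a.round(4),'q',o['q'].round(2),'-> shift',d.round(4),'turn',round(-w,4),'or',round(-(w-np.sign(w)*np.pi),4))
E
cat > fit2.py <<'E'
from h import *
s=cam('scene');t=cam('top')
f=lambda x,y:np.array([200+(x+.5)/4-.5,180+(y+.5)/4-.5])
T={'red':f(129,167),'j2':f(432,306),'j3':f(350,88),'h':f(268,227),'slot':f(213,388)}
S={'red':np.array([264.5,272.])}  # lid disc in scene (approx)
def model(p):
    x,y,th=p;a=lambda k:[x+.08*np.cos(th+k*np.pi/2),y+.08*np.sin(th+k*np.pi/2)]
    return {'red':a(0)+[.118],'slot':a(1)+[.102],'j2':a(2)+[.118],'j3':a(3)+[.118],'h':[x,y,.162]}
r=lambda p:np.concatenate([(proj(t,model(p)[k])[0]-T[k]) for k in T])
so=least_squares(r,[.55,.02,.5]);print(so.x.round(4),so.fun.round(1))
m=model(so.x)
for k in m: print(k,np.round(m[k],4),proj(s,m[k]).round(1))
ax=so.x[:2];tp=atz(t,[f(405,560),f(380,487),f(397,530)],.009)
for q in tp: d=q[:2]-ax;print('pointer',q.round(4),np.hypot(*d).round(4),np.arctan2(d[1],d[0]).round(3))
sp=atz(s,[[383,306],[369.9,306.1]],.009)
for q in sp: d=q[:2]-ax;print('pointerS',q.round(4),np.hypot(*d).round(4),np.arctan2(d[1],d[0]).round(3))
ya=np.arctan2(.585-.549,0)
go([.5645,-.354,.215],.18+np.pi/2)
img=s['color'].copy()
for k in m: cv2.circle(img,tuple(proj(s,m[k])[0].round().astype(int)),1,(0,255,0),-1)
cv2.imwrite('pics/sc1.png',cv2.resize(img[215:345,225:395],None,fx=4.5,fy=4.5,interpolation=cv2.INTER_NEAREST)[:,:,::-1])
E
python3 fit2.py
```

```text
[0.5482 0.0185 1.1586] [ 0.1  0.  -0.3  0.  -0.  -0.4  0.3  0.2 -0.1  0.1]
red [0.5803 0.0918 0.118 ] [[262.1 272.7]]
slot [0.4749 0.0505 0.102 ] [[321.3 282.6]]
j2 [ 0.5162 -0.0548  0.118 ] [[327.5 240.2]]
j3 [ 0.6215 -0.0136  0.118 ] [[272.6 237.5]]
h [0.5482 0.0185 0.162 ] [[294.7 238. ]]
pointer [ 0.3864 -0.0411  0.009 ] 0.1725 -2.789
pointer [ 0.4248 -0.027   0.009 ] 0.1316 -2.789
pointer [ 0.4022 -0.0365  0.009 ] 0.1561 -2.782
pointerS [ 0.3809 -0.0349  0.009 ] 0.1757 -2.833
pointerS [ 0.4047 -0.0229  0.009 ] 0.1494 -2.861
clock 0.4 tcp [ 0.2335 -0.5797  0.2146] yang -1.188 q [-1.29  0.49  1.56 -0.    1.09 -0.11] -> shift [ 0.3914 -0.0857 -0.0004] turn 0.2028 or -2.9388
```

View pics/sc1.png

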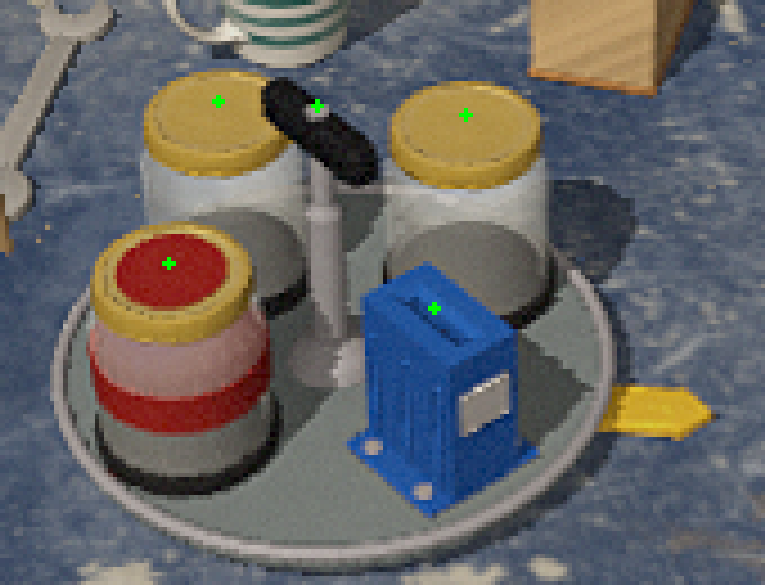

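Careful with the scale: shifts go in mm. That gives: 0.392 m is 392, -0.088 m is -88.

Call:
creep_tool(rows=[[[392, -88, 0], 0.203], [[392, -88, 0], 0.203], [[392, -88, 0], 0.203], [[392, -88, 0], 0.203], [[392, -88, 0], 0.203], [[392, -88, 0], 0.203], [[392, -88, 0], 0.203], [[392, -88, 0], 0.203], [[392, -88, 0], 0.203], [[392, -88, 0], 0.203]], jaw=0.5, squeeze=15)

```text
clock: 1.65
eef_pos: [0.5633, -0.3527, 0.2148]
orientation: [0.0, 0.996, 0.089, -0.0]
wrist_force: [0.6, -0.5, 0.8]
gripper_width: 0.501
grasp_force: 0.0
```

```bash
python3 - <<'E'
from h import *
go([.5647,-.3515,.111],.18+np.pi/2)
s=cam('scene');t=cam('top')
print('grip',[proj(c,[.5647,-.3515,.13]).round(1) for c in (s,t)],[proj(c,[.5647,-.3515,.215]).round(1) for c in (s,t)])
a=s['color'][60:260,280:480];b=t['color'][140:340,360:560]
m=cv2.resize(np.hstack([a,b]),None,fx=2,fy=2,interpolation=cv2.INTER_CUBIC)
cv2.imwrite('pics/pre.png',m[:,:,::-1])
E
```

```text
clock 1.65 tcp [ 0.5633 -0.3527  0.2148] yang -1.3925 q [-0.66  0.55  1.45 -0.    1.14  0.73] -> shift [ 0.0016 -0.0009  0.1038] turn -0.0017 or 3.1399
grip [array([[366.6, 164.3]]), array([[462.1, 233.4]])] [array([[367.2, 132.5]]), array([[476.5, 228.6]])]
```

View pics/pre.png

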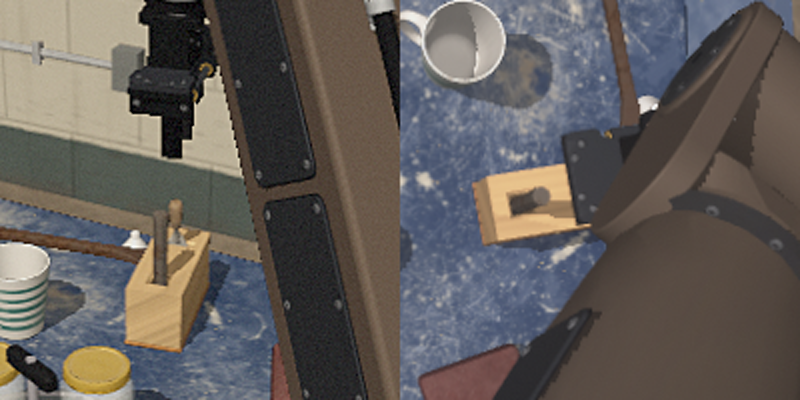

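Scaled: 0.103 m is 103, 0.08 m is 80.

Call:
creep_tool(rows=[[[1, -1, 40], 0], [[1, -1, 80], 0], [[1, -1, 103], 0], [[1, -1, 103], 0]])

```text
clock: 2.25
eef_pos: [0.5641, -0.3506, 0.1102]
orientation: [-0.001, 0.996, 0.089, -0.001]
wrist_force: [0.4, -0.3, 0.5]
gripper_width: 0.502
grasp_force: 0.0
```

Call:
creep_tool(rows=[[[0, 0, 0], 0], [[0, 0, 0], 0], [[0, 0, 0], 0], [[0, 0, 0], 0], [[0, 0, 0], 0], [[0, 0, 0], 0]], jaw=0.0, squeeze=25)

```text
clock: 3.0
eef_pos: [0.5653, -0.351, 0.1121]
orientation: [0.001, 0.996, 0.09, 0.0]
wrist_force: [-0.5, -1.5, 3.6]
gripper_width: 0.159
grasp_force: 25.0
```

Scaled: -0.15 m is -150, -0.1 m is -100.

Call:
creep_tool(rows=[[[0, 0, -30], 0], [[0, 0, -60], 0], [[0, 0, -100], 0], [[0, 0, -150], 0], [[0, 0, -150], 0]])

```text
clock: 3.62
eef_pos: [0.5658, -0.3508, 0.2653]
orientation: [0.002, 0.996, 0.09, 0.002]
wrist_force: [0.8, -0.8, -2.0]
gripper_width: 0.164
grasp_force: 25.0
```

```bash
python3 - <<'E'
from h import *
o,R=tool();print('yz',R[:,1].round(3),R[:,2].round(3))
g=o['eef_pos']+[0,0,.019]
# target: blade centre over slot; handle offset 7mm along tool +-y
m=np.array([.4749,.0505]);th=1.1586
go([*m,.262],th)
s=cam('scene');t=cam('top');print(g,proj(s,g),proj(t,g))
a=s['color'][60:260,280:480];b=t['color'][140:340,360:560]
cv2.imwrite('pics/lift.png',cv2.resize(np.hstack([a,b]),None,fx=2,fy=2,interpolation=cv2.INTER_CUBIC)[:,:,::-1])
E
```

```text
yz [ 0.179 -0.984  0.004] [ 0.005 -0.003 -1.   ]
clock 3.625 tcp [ 0.5658 -0.3508  0.2653] yang -1.3908 q [-0.65  0.51  1.39  0.    1.24  0.74] -> shift [-0.0176 -0.4111  0.0016] turn 0.5921 or -2.5494
[ 0.56582439 -0.35082905  0.28427641] [[367.10598991 105.1206775 ]] [[490.08346761 223.18710843]]
```

View pics/lift.png

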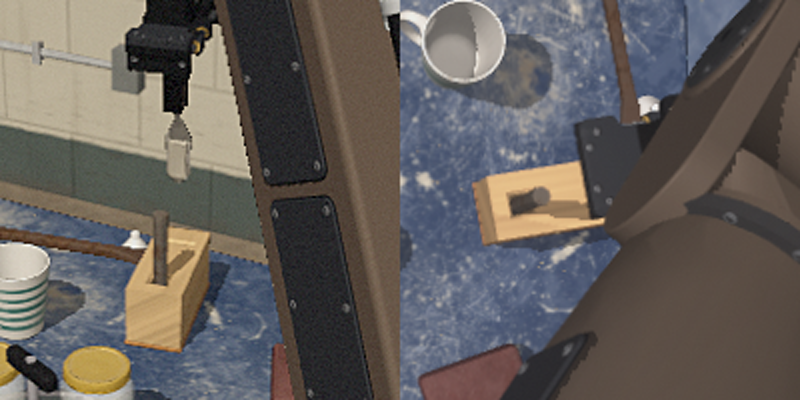

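Scaled: -0.014 m is -14, -0.417 m is -417.

Call:
creep_tool(rows=[[[-14, -60, 0], 0.1], [[-14, -120, 0], 0.2], [[-14, -180, 0], 0.3], [[-14, -240, 0], 0.4], [[-14, -300, 0], 0.5], [[-14, -350, 0], 0.592], [[-14, -390, 0], 0.592], [[-14, -417, 0], 0.592], [[-14, -417, 0], 0.592], [[-14, -417, 0], 0.592], [[-14, -417, 0], 0.592]])

```text
clock: 5.1
eef_pos: [0.4767, 0.0564, 0.2611]
orientation: [0.0, 0.979, -0.205, -0.0]
wrist_force: [-0.0, 0.3, -1.4]
gripper_width: 0.163
grasp_force: 25.0
```

```bash
python3 - <<'E'
from h import *
s=cam('scene');t=cam('top')
o,R=tool();g=o['eef_pos'].copy();tip=g+.007*R[:,1]+[0,0,.019-.121]
print(g,'tip',tip,proj(s,tip),'slot from scene',atz(s,[323.2,286.6],.102))
go([.4777,.0569,.262],1.1586)
img=s['color'].copy();cv2.circle(img,tuple(proj(s,tip)[0].round().astype(int)),0,(0,255,0),-1);cv2.circle(img,(323,287),0,(255,0,255),-1)
cv2.imwrite('pics/over.png',cv2.resize(img[180:330,250:400],None,fx=4,fy=4,interpolation=cv2.INTER_NEAREST)[:,:,::-1])
E
```

```text
[0.47676781 0.05651745 0.2613575 ] tip [0.47395579 0.05010711 0.1593593 ] [[321.1294129  258.89462266]] slot from scene [[0.46626167 0.05925486 0.102     ]]
clock 5.2 tcp [0.4768 0.0565 0.2614] yang -1.9842 q [-0.02  0.23  1.84 -0.    1.07  1.96] -> shift [ 0.0007 -0.0007 -0.0006] turn -0.0012 or 3.1404
```

View pics/over.png

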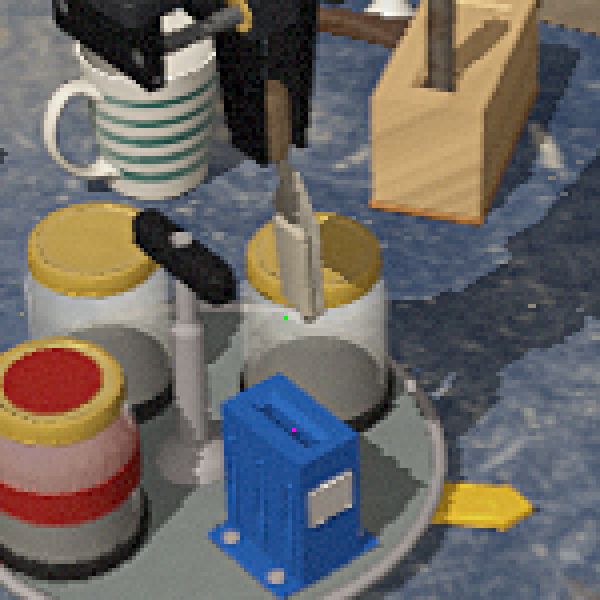

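```bash
python3 - <<'E'
from h import *
s=cam('scene')
o,R=tool();g=o['eef_pos'].copy();x,y=R[:,0],R[:,1]
for dy in(.0055,.0085):
  for dz in(.019-.121,.019-.121+.085): print(dy,dz,proj(s,[g+dy*y+k*x+[0,0,dz] for k in(-.016,.016)]).round(1).tolist())
gr=cv2.cvtColor(s['color'],cv2.COLOR_RGB2GRAY)
print('     ',*['%3d'%i for i in range(312,340)])
for v in range(218,266): print(v,' ',*['%3d'%k for k in gr[v,312:340]])
E
```

```text
0.0055 -0.102 [[325.9, 263.4], [315.1, 255.1]]
0.0055 -0.016999999999999987 [[324.9, 225.3], [313.7, 217.3]]
0.0085 -0.102 [[327.2, 262.7], [316.4, 254.5]]
0.0085 -0.016999999999999987 [[326.3, 224.7], [315.0, 216.7]]
      312 313 314 315 316 317 318 319 320 321 322 323 324 325 326 327 328 329 330 331 332 333 334 335 336 337 338 339
218     0  12  12  21  18  64  86  84  71  80 108 122 131 130 111  93  86  91  99  99  90  95 100  98  91  96 118 139
219    59  34  15   1  25  47  80  79  72  86 107 121 116 116 117 104  94  91  88  91  92  92  92 100 124 146 157 164
220   126 112  59   0  12  62  92  80  96  96 102 114 118 117 115 102 100 108 105 104 103 110 123 123 128 123 144 146
221   125 129 120  80  70  97 103  88 107  92  88 106  99  97 101 106 111 110 105 108 112 127 161 170 139 119 106 110
222   127 121 119 120 126 117  97  82  99  99  91 107 101 102 105 100  96  92  93  94  96 111 127 109 101 101  98  96
223   137 132 101  95  84  93  99  94 105 100  93 139 173  94 110 114 112 108 103 103  95  96  88  86  86  82  86  92
224   112 110 104  98  92  97 117 113  93  96  93 128 15
[... 4199 characters left out ...]
49 154 167 163 155 164 169 169 170 172 174 184 199 198 166 156 173 197 192 187 187 191 191 191 179 178 173 176
261   148 157 155 149 155 167 168 173 171 173 174 174 178 178 186 193 196 192 191 190 189 184 183 177 177 176 170 172
262   146 148 143 149 156 166 167 168 172 173 175 179 176 177 178 180 179 180 184 185 181 184 183 191 180 173 171 171
263   135 130 137 145 154 159 165 173 179 176 176 169 170 175 180 179 182 181 182 183 180 176 171 169 170 172 175 172
264   143 152 152 143 152 155 161 172 177 184 184 173 155 149 130 119 123 122 114 123 136 132 139 170 171 167 166 164
265   141 155 149 142 142 142 155 154 146 146 132 119 122 126 126 125 120 126 124 123 120 111 114 109 107 128 162 163
```

```bash
python3 - <<'E'
from h import *
s=cam('scene')
for v in (212,226,231,234,238,242,246,250,254,256,258,259): print(v,' '.join('%d:%d,%d,%d'%(u,*s['color'][v,u]) for u in range(317,334)))
E
```

```text
212 317:102,84,63 318:110,87,66 319:98,80,55 320:96,75,55 321:97,78,54 322:72,57,42 323:14,22,20 324:0,0,5 325:12,8,10 326:100,98,93 327:162,160,152 328:151,147,139 329:139,137,135 330:126,132,136 331:124,126,133 332:121,123,128 333:109,111,124
226 317:110,118,134 318:101,109,121 319:86,84,75 320:92,85,72 321:98,90,79 322:100,91,84 323:132,124,110 324:175,166,147 325:163,153,137 326:68,76,97 327:69,87,108 328:72,83,102 329:72,86,108 330:66,79,101 331:64,79,103 332:67,78,102 333:81,94,109
231 317:95,107,123 318:89,92,99 319:81,75,61 320:85,79,72 321:89,84,75 322:95,88,78 323:95,91,80 324:117,108,96 325:158,147,134 326:158,149,132 327:159,151,139 328:64,76,104 329:63,81,106 330:69,84,108 331:71,81,104 332:77,87,109 333:83,95,111
234 317:80,88,106 318:153,145,133 319:199,185,159 320:181,169,145 321:74,68,55 322:80,74,66 323:112,108,95 324:149,141,126 325:140,132,117 326:145,135,122 327:156,147,135 328:180,162,133 329:204,171,88 330:223,192,110 331:230,201,115 332:127,103,52 333:130,104,51
238 317:192,161,88 318:169,145,100 319:137,130,116 320:143,134,112 321:150,137,118 322:164,153,132 
[... 1345 characters left out ...]
6 324:149,137,115 325:165,154,132 326:168,157,136 327:148,137,120 328:119,112,94 329:147,137,123 330:145,133,114 331:143,113,42 332:171,132,35 333:155,121,44
258 317:187,183,174 318:178,173,171 319:180,176,171 320:181,177,173 321:192,189,186 322:211,208,204 323:212,208,206 324:202,197,194 325:164,159,144 326:167,153,129 327:158,149,123 328:111,103,88 329:118,110,98 330:135,134,130 331:173,176,174 332:196,197,195 333:190,190,190
259 317:175,173,167 318:174,172,168 319:174,170,164 320:179,177,171 321:189,187,182 322:202,199,193 323:206,201,197 324:198,195,190 325:134,130,120 326:80,71,58 327:101,93,75 328:101,96,89 329:167,165,160 330:205,205,202 331:198,197,195 332:193,194,189 333:193,192,188
```

```bash
python3 - <<'E'
from h import *
s=cam('scene')
a=cv2.resize(s['color'][200:270,300:345],None,fx=8,fy=8,interpolation=cv2.INTER_CUBIC)[:,:,::-1]
l=cv2.imread('pics/lift.png')[90:190,150:205]
l=cv2.resize(l,None,fx=5.6,fy=5.6,interpolation=cv2.INTER_CUBIC)
m=np.zeros((560,a.shape[1]+l.shape[1],3),np.uint8);m[:,:a.shape[1]]=a;m[:l.shape[0],a.shape[1]:]=l[:560]
cv2.imwrite('pics/zoom.png',m)
E
```

```text
(no output)
```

View pics/zoom.png

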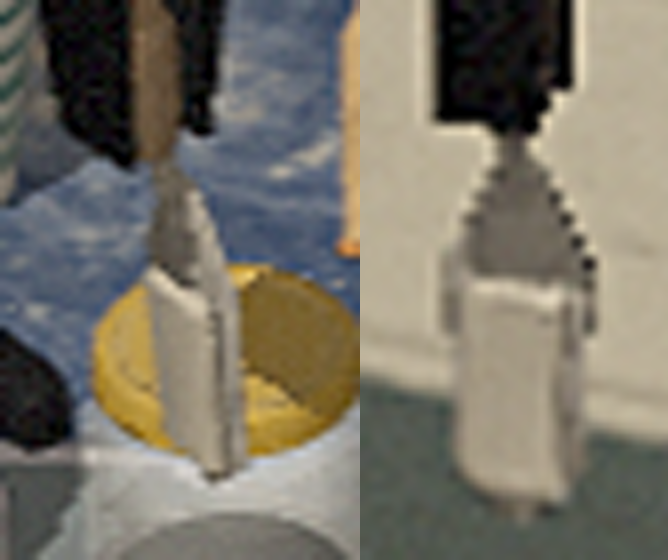

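```bash
python3 - <<'E'
from h import *
s=cam('scene')
o,R=tool();x,y=R[:,0],R[:,1];g=o['eef_pos']
th=1.1586+np.pi/2;r=np.array([np.cos(th),np.sin(th),0]);ta=np.array([-r[1],r[0],0])
c=np.array([.4749,.0505,.102])
P=proj(s,[c+a*.03*r+b*.018*ta for a,b in((1,1),(1,-1),(-1,1),(-1,-1))]);print(P.round(1).tolist())
obs=(np.array([[222,402],[278,375],[360,433],[302,462]])+.5)/4+[249.5,179.5];print(obs.tolist(),obs.mean(0))
so=atz(s,obs.mean(0),.102)[0];print('slot scene',so)
for z in(.157,.160,.163):
  t=atz(s,[327,259.5],z)[0];d=t-g;e=so-t;print(z,'tip-tcp x,y',(d@x).round(4),(d@y).round(4),'move x,y',(e@x).round(4),(e@y).round(4))
d=c-g;print('slot(top) - tcp in x,y',(d@x).round(4),(d@y).round(4))
E
```

```text
[[338.7, 286.5], [323.8, 294.7], [319.0, 270.9], [304.2, 278.7]]
[[305.125, 280.125], [319.125, 273.375], [339.625, 287.875], [325.125, 295.125]] [322.25  284.125]
slot scene [0.47119528 0.0537566  0.102     ]
0.157 tip-tcp x,y -0.0058 0.0163 move x,y 0.002 -0.0112
0.16 tip-tcp x,y -0.0088 0.014 move x,y 0.005 -0.0089
0.163 tip-tcp x,y -0.0118 0.0117 move x,y 0.008 -0.0066
slot(top) - tcp in x,y 0.0009 0.0066
```

Careful with the scale: shifts go in mm. That gives: -0.01 m is -10, 0.003 m is 3.

Call:
creep_tool(rows=[[[3, -10, 0], 0], [[3, -10, 20], 0], [[3, -10, 46], 0], [[3, -10, 46], 0], [[3, -10, 46], 0]], squeeze=15)

```text
clock: 6.02
eef_pos: [0.484, 0.0654, 0.2164]
orientation: [-0.0, 0.979, -0.205, 0.0]
wrist_force: [0.6, 0.3, -0.6]
gripper_width: 0.167
grasp_force: 15.0
```

```bash
python3 - <<'E'
from h import *
s=cam('scene');o,R=tool();print(o['eef_pos'],o['wrist_force'])
for v in range(252,292): print(v,' '.join('%3d/%-3d'%(s['color'][v,u,0],s['color'][v,u,2]) for u in range(310,336)))
E
```

```text
[0.4840357  0.06535245 0.21652385] [-0.0429881  -0.58026367 -1.50482765]
252 121/143 144/145 106/103  84/71   88/72   91/74   96/79   96/83  124/105 173/148 174/145 141/79  130/32  135/43  129/34  132/43  134/46  136/52  135/46  145/52  147/58  146/48  143/48  142/42  137/43  136/33 
253 144/155 168/168 147/145  78/58   90/73   94/78   98/80   95/78  121/100 160/135 166/146 168/142 125/19  133/40  139/43  141/48  138/39  141/47  143/47  145/51  138/40  138/38  140/44  141/50  137/49  135/47 
254 122/124 136/135 136/125 126/100  78/61   86/72   99/81   95/77  122/102 161/136 172/150 178/155 140/81  130/30  135/45  135/42  136/46  135/43  137/45  135/39  136/44  134/39  133/34  134/40  133/42  131/36 
255 129/124 143/137 148/136 162/135 138/110  74/63   91/75   93/77  122/101 158/134 164/141 167/139 136/73  122/26  127/39  127/32  130/38  128/40  131/42  131/39  130/34  132/38  129/38  123/29  130/36  121/20 
256 167/152 199/186 186/1
[... 6906 characters left out ...]
  59/195  49/194  50/194  51/188  39/174  40/169  39/169  41/172
289  29/148  32/151  30/152  37/150  39/153  36/159  46/170  42/172  44/172  46/173  41/173  47/176  40/168  25/120  28/113  40/154  27/150  32/158  43/178  47/193  47/192  41/187  47/180  41/171  42/172  49/174
290  37/154  52/157  31/153  40/154  36/151  39/152  36/154  45/170  48/175  35/170  51/174  37/173  33/174  46/172  34/147  18/100  13/109  27/149  33/137  37/143  37/178  45/170  40/170  40/171  49/173  27/165
291  34/151  32/151  38/152  32/153  36/152  37/153  34/150  37/153  45/165  42/174  42/171  38/170  36/171  46/172  40/174  38/161  24/114  30/144  43/168  44/173  45/173  37/171  46/174  35/166  43/147  32/142
```

```bash
python3 - <<'E'
from h import *
im=cv2.imread('pics/over.png')[2::4,2::4]  # full px (250+j,180+i)
for v in range(272,300): print(v,' '.join('%3d'%im[v-180,u-250,0] for u in range(303,342)))
s=cam('scene');c=np.array([.4749,.0505,.102]);th=1.1586+np.pi/2;r=np.array([np.cos(th),np.sin(th),0]);ta=np.array([-r[1],r[0],0])
print(proj(s,[c+a*.0185*r+b*.003*ta for a in(1,-1) for b in(1,-1)]).round(1).tolist(),proj(s,[c+a*.0225*r+b*.007*ta for a in(1,-1) for b in(1,-1)]).round(1).tolist())
E
```

```text
272 130 126 125 127 125 127 126 101  89 101 106 100 104 100 112 109 109 111 105 114 110 108 114 116 109 109 104 110 104 106 103 100  94  97  95  91  91  83  86
273 129 121 128 127 125 126 116  55  92 105 109  99 103 103  95 114 146 147 101 112 106 114 111 110 110 106 108 116 108 109 102 102 101 103 103  92  94  86  79
274 125 126 121 125 125 128 111  39  87 103 102 100  94 113 154 173 172 170 160 119 103 106 114 114 107 104 109 108 103 106 105 100 102  98  95  90  87  89  83
275 127 127 123 120 125 127 116  19  73 100  96 114 152 174 170 168 167 168 170 166 128 112 109 108 109 111 105 107 106 108  99 107 105  99  97  94  94  83  76
276 127 126 125 123 122 130 105   2  61 109 150 174 170 166 166 167 163 166 166 170 165 127 105 109 111 113 104 108 106 104 101 102  99 102  97  96  88  93  80
277 126 122 123 124 125 123 108  42 136 178 172 169 165 164 165 169 165 164 163 166 168 169 150 119 110 106 110 109 112 108 110 103  99  98  94  95  91  89  93
278 123 121 124 119 121 132 158 179 171 169 168 165 168 166 175 188 173 163 165 163 166 169 170 161 114 105 109 102 108 108 104 102 101  99 
[... 2809 characters left out ...]
43 144 148 146 146 150 136 126 112 117 121 119 124 120 123 122 121 120 120 126 115  76  72
297 148 139 139 137 134 159 140 149 143 147 145 144 145 148 147 147 145 149 151 148 147 143 121 115 120 121 124 117 122 118 116 117 118 120 104 107 115  80  74
298 144 137 134 132 136 160 138 145 146 147 145 141 148 143 147 148 144 148 145 147 148 144 120 118 120 121 121 121 119 119 113 127 140 160 149 104 110  79  71
299 146 137 128 120 136 153 128 145 145 148 145 139 148 148 149 146 146 145 145 148 145 141 123 122 119 119 118 116 117 125 144 176 177 109 123 111  99  72  71
[[328.7, 286.8], [326.2, 288.1], [316.6, 277.1], [314.1, 278.4]] [[331.7, 287.0], [325.9, 290.1], [316.9, 275.2], [311.2, 278.2]]
```

Scaled: -0.0035 m is -3.5, 0.024 m is 24.

Call:
creep_tool(rows=[[[-3.5, 4, 0], 0], [[-3.5, 4, 6], 0], [[-3.5, 4, 12], 0], [[-3.5, 4, 18], 0], [[-3.5, 4, 24], 0], [[-3.5, 4, 24], 0]])

```text
clock: 6.88
eef_pos: [0.4785, 0.0629, 0.191]
orientation: [0.0, 0.979, -0.205, -0.0]
wrist_force: [0.0, -0.6, -1.4]
gripper_width: 0.167
grasp_force: 15.0
```

```bash
python3 - <<'E'
from h import *
s=cam('scene');o,R=tool();print(o['eef_pos'],o['wrist_force'],o['ft_torque'])
for v in range(272,296): print(v,' '.join('%3d/%-3d'%(s['color'][v,u,0],s['color'][v,u,2]) for u in range(309,336)))
E
```

```text
[0.47860767 0.06290088 0.19138349] [ 0.02759291  0.53230855 -1.23487053] [ 0.03584517 -0.05566805  0.00808515]
272 128/131 110/104 102/90  117/107 122/113 115/104 122/111 136/114 157/126 157/126 161/129 155/124 164/131 198/164 177/139 122/98  170/142 175/145 141/116 126/116 127/117 127/117 124/115 121/113 120/107 122/112 117/105
273 121/120  66/60  107/98  124/118 125/112 124/108 117/107 130/112 156/118 152/118 161/129 166/133 172/140 176/142 170/139 139/113 166/141 168/139 143/121 129/117 128/118 122/111 123/113 122/112 120/107 117/106 113/103
274 121/119  53/46  108/95  120/110 121/105 123/104 130/106 136/109 157/121 156/123 159/129 164/132 169/136 176/142 173/140 135/109 165/140 158/128 129/104 128/118 129/118 126/117 125/116 125/113 120/107 122/112 122/111
275 121/119  30/25   98/80  124/105 135/106 119/116  63/167  92/172 160/115 155/119 163/132 162/130 169/134 174/142 168/136 109/87  123/103 160/134 140/113 122/112 127/114 12
[... 3745 characters left out ...]
  41/175  40/172  38/144  29/123  34/127
293  33/153  39/154  32/153  43/156  32/153  37/153  40/156  24/150  36/154  32/152  42/156  40/161  40/174  48/176  45/175  43/174  36/172  47/176  48/180  41/176  41/176  46/172  32/139  26/122  27/126  29/126  35/128
294  41/157  34/152  33/152  33/156  38/148  39/144  33/162  35/153  33/154  38/155  31/151  38/151  40/158  38/171  43/173  46/175  43/175  49/177  43/176  40/169  41/143  30/122  22/122  33/126  40/131  27/129  34/129
295  31/146  40/155  35/153  40/155  33/161  48/183  40/181  37/153  40/153  43/155  28/152  36/155  32/152  29/153  43/168  42/176  43/176  38/170  29/139  31/119  27/123  37/127  22/126  36/129  33/127  32/129  26/125
```

Scaled: 0.026 m is 26, 0.02 m is 20.

Call:
creep_tool(rows=[[[0, 0, 7], 0], [[0, 0.5, 14], 0], [[0, 1, 20], 0], [[0, 1, 26], 0], [[0, 1, 26], 0]])

```text
clock: 7.55
eef_pos: [0.4781, 0.062, 0.1652]
orientation: [0.0, 0.979, -0.205, -0.0]
wrist_force: [0.0, -0.2, -0.7]
gripper_width: 0.164
grasp_force: 15.0
```

Scaled: 0.027 m is 27, 0.023 m is 23.

Call:
creep_tool(rows=[[[0, 1, 6], 0], [[0, 1.5, 12], 0], [[0, 2, 18], 0], [[0, 2.5, 23], 0], [[0, 3, 27], 0], [[0, 3, 27], 0]])

```text
clock: 8.3
eef_pos: [0.4769, 0.0592, 0.1383]
orientation: [0.0, 0.979, -0.205, -0.0]
wrist_force: [-0.0, -0.5, -1.3]
gripper_width: 0.164
grasp_force: 15.0
```

Scaled: 0.008 m is 8, 0.006 m is 6.

Call:
creep_tool(rows=[[[0, 0.5, 2], 0], [[0, 1, 4], 0], [[0, 1, 6], 0], [[0, 1, 8], 0], [[0, 1, 8], 0]])

```text
clock: 8.93
eef_pos: [0.4776, 0.0583, 0.1316]
orientation: [-0.0, 0.979, -0.205, 0.001]
wrist_force: [0.6, 0.0, 12.2]
gripper_width: 0.165
grasp_force: 15.0
```

Scaled: -0.13 m is -130, -0.08 m is -80.

Call:
creep_tool(rows=[[[0, 0, 0], 0], [[0, 0, 0], 0], [[0, 0, 0], 0], [[0, 0, -30], 0], [[0, 0, -80], 0], [[0, 0, -130], 0], [[0, 0, -130], 0]], jaw=0.45)

```text
clock: 9.8
eef_pos: [0.4777, 0.0584, 0.2636]
orientation: [-0.001, 0.979, -0.205, 0.003]
wrist_force: [-0.2, -0.1, -0.8]
gripper_width: 0.45
grasp_force: 0.0
```

```bash
python3 - <<'E'
from h import *
from fit import blob,red,yel,blue
s=cam('scene');t=cam('top')
print('T',blob(t,red,(205,175,345,330)),blob(t,yel,(205,175,345,330)));print('S',blob(s,red,(225,225,390,345)),blob(s,yel,(225,225,390,345)),blob(s,blue,(225,225,390,345)))
def tri(a,b):
    (o1,d1),(o2,d2)=ray(t,a),ray(s,b)
# print trowel strip in scene
for v in range(236,292,2): print(v,' '.join('%3d/%-3d'%(s['color'][v,u,0],s['color'][v,u,2]) for u in range(308,336)))
E
```

```text
T red [(331, array([230.6, 220.4]))]
T blue []
T yel [(948, array([285.6, 201.1])), (262, array([231.9, 216.1])), (961, array([307.8, 254.4])), (225, array([296.7, 308.8]))]
S red [(305, array([263.4, 275.5])), (276, array([264.7, 305.4]))]
S blue [(889, array([321.3, 301.7]))]
S yel [(588, array([270.7, 242.9])), (621, array([326.6, 244. ])), (441, array([263.5, 280.2])), (227, array([369.9, 306.1]))]
[[ 0.5792 -0.2465  0.08  ]
 [ 0.6058 -0.3925  0.08  ]
 [ 0.5409 -0.4045  0.08  ]
 [ 0.5136 -0.2549  0.08  ]]
sizes [np.float64(0.1484), np.float64(0.066), np.float64(0.152), np.float64(0.0661)]
block [ 0.55987605 -0.32457348  0.08      ] yaw 0.18017595058032262
slot [ 0.56704416 -0.36392597]
slotends [[ 0.5865 -0.3596  0.08  ]
 [ 0.5479 -0.3648  0.08  ]]
handle top from top cam [[ 0.5645 -0.3496  0.146 ]]
tri [ 0.56512293 -0.35124764  0.1406456 ] [ 0.56278095 -0.3523324   0.14072861]
T [(330, array([230.6, 220.4]))] [(948, array([
[... 6003 characters left out ...]
  36/168  32/174
286  31/148  40/149  33/145  41/150  34/146  33/150  39/165  33/164  39/163  41/166  40/167  41/170  37/167  17/137 105/109 167/123 161/129 168/137 164/139  82/112   8/140  49/197  45/187  44/178  44/169  39/165  39/165  43/165
288  33/140  31/152  29/145  39/147  35/147  35/147  37/147  32/146  36/154  38/163  38/165  35/164  31/164  44/166  35/168  30/167  43/136 122/106 176/135 173/135  81/106  32/151  44/193  47/190  44/187  39/167  37/154  46/167
290  29/141  31/139  27/146  32/147  35/147  31/146  31/148  24/143  36/147  28/144  35/149  47/162  40/168  38/167  26/162  42/167  45/169  22/170  24/161  97/129 145/114  29/114  22/161  38/167  38/166  34/167  30/167  40/163
```

```bash
cat > ang.py <<'E'
from h import *
red=lambda h,S,V:((h<6)|(h>174))&(S>150)&(V>90)
yel=lambda h,S,V:(h>15)&(h<30)&(S>110)&(V>110)
def blob(c,f,box):
    hsv=cv2.cvtColor(c['color'],cv2.COLOR_RGB2HSV).astype(int);m=f(hsv[...,0],hsv[...,1],hsv[...,2]).astype(np.uint8)
    z=np.zeros_like(m);x0,y0,x1,y1=box;z[y0:y1,x0:x1]=m[y0:y1,x0:x1]
    n,l,st,ce=cv2.connectedComponentsWithStats(z);return [(int(st[i][4]),ce[i].round(1)) for i in range(1,n) if st[i][4]>60]
E
python3 - <<'E'
from ang import *
s=cam('scene');t=cam('top');ax=np.array([.5482,.0185])
for n,p0,p1 in(('j3',(286.9,201.6),(285.6,201.1)),('j2',(307.2,256.),(307.8,254.4))):
    a=[atz(t,p,.118)[0,:2]-ax for p in(p0,p1)];print(n,[(np.hypot(*v).round(4),np.arctan2(v[1],v[0]).round(4)) for v in a])
b=[atz(s,p,.118)[0,:2]-ax for p in((262.4,274.7),(263.4,275.5))];print('redS',[np.arctan2(v[1],v[0]).round(4) for v in b])
for z in(.156,.166,.176):print(z,proj(s,[.4777-.002,.0569+.0015,z]).round(1))
go([.5474,.0192,.26],1.19)
E
```

```text
j3 [(np.float64(0.0792), np.float64(-0.4113)), (np.float64(0.0791), np.float64(-0.3772))]
j2 [(np.float64(0.0797), np.float64(-1.9803)), (np.float64(0.0796), np.float64(-1.9393))]
redS [np.float64(1.2221), np.float64(1.2605)]
0.156 [[318.2 262.6]]
0.166 [[318.1 258.3]]
0.176 [[317.9 254. ]]
clock 10.1 tcp [0.4762 0.0583 0.2594] yang -1.983 q [-0.02  0.24  1.84 -0.    1.07  1.97] -> shift [ 0.0809  0.0073 -0.0008] turn -0.0315 or 3.1101
```

Scaled: 0.126 m is 126, 0.11 m is 110.

Call:
creep_tool(rows=[[[40, 4, 0], -0.038], [[81, 7.3, 0], -0.038], [[81, 7.3, 0], -0.038], [[81, 7.3, 0], -0.038], [[81, 7.3, 40], -0.038], [[81, 7.3, 80], -0.038], [[81, 7.3, 110], -0.038], [[81, 7.3, 126], -0.038], [[81, 7.3, 126], -0.038]])

```text
clock: 11.22
eef_pos: [0.5474, 0.0195, 0.1342]
orientation: [0.0, 0.983, -0.186, -0.001]
wrist_force: [1.4, 0.8, 0.4]
gripper_width: 0.451
grasp_force: 0.0
```

Call:
creep_tool(rows=[[[0, 0, 0], 0], [[0, 0, 0], 0], [[0, 0, 0], 0], [[0, 0, 0], 0], [[0, 0, 0], 0], [[0, 0, 0], 0]], jaw=0.0, squeeze=15)

```text
clock: 11.98
eef_pos: [0.548, 0.0189, 0.1351]
orientation: [0.0, 0.983, -0.186, 0.0]
wrist_force: [-2.3, -3.1, 6.2]
gripper_width: 0.169
grasp_force: 15.0
```

```bash
python3 - <<'E'
from h import *
o,R=tool();print('f tool',R.T@o['wrist_force'],o['eef_pos'],o['gripper_width'],o['q'])
E
```

```text
f tool [-1.04873942  3.7109454  -6.16590849] [0.54795049 0.01885355 0.13514405] 0.16890347596101898 [-8.58094204e-02  4.80178929e-01  1.83489014e+00 -7.71322573e-04
  8.26055703e-01  1.85961124e+00]
```

Call:
creep_tool(rows=[[[0, 0, 0], -0.08], [[0, 0, 0], -0.2], [[0, 0, 0], -0.35], [[0, 0, 0], -0.5], [[0, 0, 0], -0.65], [[0, 0, 0], -0.8], [[0, 0, 0], -0.95], [[0, 0, 0], -1.1], [[0, 0, 0], -1.25], [[0, 0, 0], -1.4], [[0, 0, 0], -1.55], [[0, 0, 0], -1.7], [[0, 0, 0], -1.85], [[0, 0, 0], -2], [[0, 0, 0], -2.12], [[0, 0, 0], -2.2], [[0, 0, 0], -2.26], [[0, 0, 0], -2.29], [[0, 0, 0], -2.29], [[0, 0, 0], -2.29]])

```text
clock: 14.48
eef_pos: [0.5468, 0.0199, 0.1351]
orientation: [-0.001, 0.575, 0.818, -0.0]
wrist_force: [-8.6, 4.1, 10.2]
gripper_width: 0.164
grasp_force: 15.0
```

```bash
python3 - <<'E'
from ang import *
s=cam('scene');t=cam('top');o,R=tool();ax=np.array([.5482,.0185])
print(R.T@o['wrist_force'],o['eef_pos'],'yang',np.arctan2(R[1,1],R[0,1]),o['q'])
print('S red',blob(s,red,(225,200,420,370)));print('S yel',blob(s,yel,(225,225,400,345)));print('T red',blob(t,red,(180,150,360,340)),'T yel',blob(t,yel,(205,175,345,330)))
for a in(3.42,3.49,3.56):print(a,'scene disc pred',(proj(s,[ax[0]+.08*np.cos(a),ax[1]+.08*np.sin(a),.118])+[1,1.9]).round(1),'top',proj(t,[ax[0]+.08*np.cos(a),ax[1]+.08*np.sin(a),.118]).round(1))
for a in(-2.85,-2.79,-2.73):print(a,'scene tip',(proj(s,[ax[0]+.175*np.cos(a),ax[1]+.175*np.sin(a),.009])+[1,1.9]).round(1))
E
```

```text
[  6.6790372   -5.64463329 -10.40932275] [0.54682939 0.01996197 0.13511775] yang 0.3449599016118359 [-8.46387539e-02  4.79662049e-01  1.83601831e+00  1.08986509e-03
  8.27929325e-01 -4.30335476e-01]
S red [(285, array([336.6, 260.9])), (298, array([336.6, 289.8]))]
S yel [(177, array([359.9, 228.6])), (676, array([256.6, 257.8])), (425, array([336.7, 265.5])), (815, array([288.8, 287.1])), (227, array([369.9, 306. ]))]
T red [(76, array([288.6, 283.9]))] T yel [(162, array([293.7, 284.3])), (225, array([296.7, 308.8]))]
3.42 scene disc pred [[336.8 262.4]] top [[279.9 279.2]]
3.49 scene disc pred [[337.3 260.7]] top [[282.7 278.3]]
3.56 scene disc pred [[337.5 258.9]] top [[285.4 277.3]]
-2.85 scene tip [[383.5 308.9]]
-2.79 scene tip [[384.  305.4]]
-2.73 scene tip [[384.1 301.9]]
```

Call:
creep_tool(rows=[[[0, 0, 0], 0], [[0, 0, 0], 0], [[0, 0, 0], 0], [[0, 0, 0], 0]])

```text
clock: 15.08
eef_pos: [0.5468, 0.0199, 0.1351]
orientation: [-0.001, 0.575, 0.818, -0.0]
wrist_force: [-7.8, 4.9, 10.0]
gripper_width: 0.168
grasp_force: 15.0
```

```bash
python3 -c "
from ang import *
s=cam('scene');print(blob(s,red,(225,200,420,370)),get_obs()['qd'].round(3));print(job_done())"
```

```text
[(284, array([336.6, 260.9])), (298, array([336.7, 289.9]))] [-0.001  0.001  0.     0.002  0.     0.001]
the job is handed in; nothing more can be done
None
```

I handed the job in at about 15 s: the trowel is in the blue holder's slot, the red-banded jar is at the pointer to within about 0.02 rad by my measurements, and the gripper holds the handle at 15 N. `job_done` returned no verdict, and I did not look at the trowel again after turning the caddy.

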